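# Turn the handled dish with its cypress ball

### The arm

A 6-joint arm with a two-finger parallel gripper is mounted at the origin on the work surface. World frame = base frame: x ahead of the robot, y to its left, z up, the work surface at z = 0. Lengths are in m, angles in degrees, forces in N, time in s.
With the tool pointing down it reaches from about 0.3 to 0.75 m from the base axis. Payload 8.5 kg.
Tool frame: the origin (TCP) lies on the centre line of the jaws, within the pads' length; the fingertips stand 22 mm ahead of it and the grasp point (between the pads) lies 3 mm ahead of it (env.tip_reach is the distance from the TCP to the fingertips, in m); y points along the fingers, z is the direction in which the jaws open and shut, and the axes are right-handed (so a half turn about y gives the same grasp; the last joint's range is limited). The gripper opens to 85 mm and grips with 20 to 120 N. Pads are 22 mm wide; open, the fingers measure 114 mm over their backs; the gripper's body (76 mm by 85 mm) begins 54 mm behind the grasp point. The pads swing forward as they close: fully open they stand 13 mm farther back than shut.
Start: joints at [-88.998, 21.807, 74.336, -0, 83.858, -12.336], TCP at [0.127, -0.535, 0.253] pointing down, gripper open.
Joint ranges: [-178.18, 178.18], [-50.72, 133.34], [12.68, 142.11], [-81.47, 261.47], [9.98, 163.14], [-165.26, 165.26]. Speed limits (degrees/s): [136.94, 136.94, 180, 180, 180, 180].

### API

Orientations are given as a 3x3 rotation matrix whose columns are the frame's x, y, z axes.
In Python, from rig import env, get_image gives the robot as it stands. The module is installed in compiled form; this text tells all that it offers.
- The arm moves only by the tool carry_out, never from a script. Its argument "targets" is a list that holds one entry, the list of rows, each a list of 7 numbers: the closure, from 0 (fully open) to 1 (shut), then the shift along the world's x, y, z in mm, then the turn, a rotation vector about the world's x, y, z in degrees. In form: [[[claw, dx, dy, dz, ax, ay, az], ...]]. A call has 1 to 20 rows; each row is the pose to reach, as a shift and turn from the pose commanded when the call began; what a row does not reach only later rows make up. A row lasts 1/12 s, in which the tool goes at most 41.7 mm and 7.16 degrees, less where a joint would pass 70% of its speed; a pose out of reach is approached as far as the arm can. A call with a gripper value outside its range is refused whole. The fingers move at their own pace and stop on an object; "squeeze" is the grip in N (left out, the last holds). Time passes only in rows, so rows that repeat a pose let the fingers close. It gives the time, the measured TCP pose, the force and the opening at its end, in the units of the state.
- env.observe(): the state, without advancing time (a new reading comes with each control period).
- get_image(name): name is "side" or "top"; returns a dict with "img" (480x640x3 uint8, red, green, blue), "fx", "fy", "cx", "cy" (pixels), "rvec" (rotation vector, rad) and "tvec" (3), from world to camera coordinates, as OpenCV has them. Camera axes: x right, y down, z forward; pixel columns grow to the right and rows downward; lengths in m; the calibration is good to about 2 mm. A picture is of the moment at which its call begins. There is no depth.
- env.close_job(): hands the job in, once; it reports no verdict.
The state is a dict: "time_s": time; "q": joint angles; "qvel": joint speeds; "joint_efforts": joint torques, N m; "position": TCP position; "tool_rot": TCP orientation; "ft_force": force on the tool from outside, world axes, zero at the start; "wrist_torque": the same for the moment, N m; "grip_width": finger opening in m.
Only numpy, scipy, OpenCV 4.12 (cv2) and the standard library are available. Lean on these libraries where they do the work, as an engineer would, in place of code of your own. Each camera call takes 0.05 s, during which the arm holds its last target.

### The job

Take the middle-sized of the three wooden balls from the little board and set it gently in the handled dish, so that it comes to rest in the middle. Then lift the dish by its handle clear of the cork mat and, in the air, give it a quarter turn, either way, from the way it stood on the mat, to bring its open side round to the guest; keep it level and the ball loose in the middle all the while. Finish still holding the dish by its handle, level and still, about 8 cm above the mat; leave the other two balls, the bell, the tin and the key organizer where they are.

Things in the scene. Friction and masses are not known exactly. Their poses are not given: they have to be found in the camera images.
- mat: flat cork mat fixed to the bench, 240 mm (its x) by 190 mm (its y), 4 mm thick; origin at the centre of its underside, on the bench. It may lie to the left or to the right of the middle of the bench
- dish: shallow round wooden dish, 172 mm across, on the mat's centre; origin at the centre of its underside, z up, x in the plane of the arch handle (at the start along the mat's x), y out of the open sides. Rim 32.5 mm up, inner radius 80 mm. About 0.3 kg with handle.
- dish_centre (a point): centre of the dish's inner floor, 10 mm above the dish's origin. The floor is a shallow bowl: flat to radius 10 mm, then above this point by 2.8 mm at radius 35 mm, 8.1 mm at 58 mm, 15.7 mm at 80 mm; a ball set down off-centre rolls to the middle and settles in 2 to 4 s
- handle: arch handle fixed to the dish: 7 mm round steel legs rise from the rim at the dish's x = -83 and +83 mm and bend in, from 50 mm up, to a dark wooden grip 66 mm long (dish's x), 18 mm wide (y), 20 mm high. Origin at the grip's centre, 98 mm above the dish's origin on its axis; axes as the dish's
- board: dark wooden board fixed to the bench, 70 mm (its x) by 220 mm (its y), 16 mm thick, origin at the centre of its underside, with three equal round seats (20 mm wide, 7 mm deep) in a row at y = -70, 0 and +70 mm, a ball in each; which ball is in which seat varies. It lies on the other side of the bench's middle from the mat
- ball_middle_center (a point): centre of the middle-sized wooden ball, 40 mm in diameter, 20 g; in its seat the centre is about 33 mm above the bench. Same wood as the other two; it rolls easily
- ball_small_center (a point): centre of the small wooden ball, 32 mm in diameter; to be left in its seat
- ball_large_center (a point): centre of the large wooden ball, 48 mm in diameter; to be left in its seat
- bell: white ceramic bell, 57 mm across its foot, 70 mm high, standing between mat and board at the other end from the tin; origin at the centre of its foot
- tin: closed round aluminium tin, 76 mm across, 53 mm high, between mat and board at the near or the far end; origin at the centre of its underside
- organizer: grey plastic key organizer between mat and board, between bell and tin, 80 by 34 by 20 mm, two steel keys in its spring clip stick out 40 mm along its x; origin at the centre of the plastic body's underside
Things that resemble listed ones, but are neither listed nor needed, are in the scene too. What is shaped like the part that bears ball_middle_center but red or turquoise is not meant.

How it is judged (in metres and radians):
On the way, in this order (a step that is already met when the one before it is completed fails the run):
1. the middle-sized ball lies at rest and let go in the middle of the dish, which still stands on its mat (horizontal distance between ball_middle_center and dish_centre below 0.02 m and z of ball_middle_center in the frame of dish between 0.02 and 0.045 m and linear speed of ball_middle below 0.05 m/s and contact force between the fingers and ball_middle below 0.05 N and height (world z) of dish below 0.008 m and angle between the x axis of dish and the x axis of mat, either way round below 0.2 rad), for 0.2 s.
2. the dish hangs by its handle clear of the mat, not yet turned (height (world z) of dish above 0.02 m and contact force between the fingers and handle above 1 N and angle between the x axis of dish and the x axis of mat, either way round below 0.5 rad and horizontal distance between ball_middle_center and dish_centre below 0.03 m and z of ball_middle_center in the frame of dish between 0.02 and 0.045 m), for 0.05 s.
3. the dish has made its quarter turn in the air, ball in the middle (angle between the x axis of dish and the x axis of mat, either way round above 1.41 rad and height (world z) of dish above 0.045 m and horizontal distance between ball_middle_center and dish_centre below 0.03 m and z of ball_middle_center in the frame of dish between 0.02 and 0.045 m), for 0.2 s.
At the end, for the whole second after the job is handed in: dish held still by its handle in the fingers alone, 50 to 120 mm above the mat and within 80 mm of its centre, level to 6 degrees, a quarter turn (within 9 degrees, either way) from the mat's long side; middle ball loose within 22 mm of the dish's centre, other balls in their seats (horizontal distance between ball_middle_center and dish_centre below 0.022 m and z of ball_middle_center in the frame of dish between 0.02 and 0.045 m and angle between the x axis of dish and the x axis of mat, either way round above 1.41 rad and height (world z) of dish between 0.054 and 0.124 m and horizontal distance between dish and mat below 0.08 m and angle between dish's own z axis and vertical below 0.1 rad and contact force between the fingers and handle above 1 N and contact force between the fingers and ball_middle below 0.05 N and contact force between dish and mat below 0.05 N and linear speed of dish below 0.03 m/s and angular speed of dish below 0.2 rad/s and distance of each of ball_small_center, ball_large_center from where it was at the start of the episode below 0.015 m); the arm keeps its last pose, push and grip.
It fails at once if the middle ball is dropped (out of the fingers it moves faster than a fall of some 7 cm gives) (linear speed of ball_middle above 1.2 m/s and contact force between the fingers and ball_middle below 0.01 N).
It fails at once if the ball runs more than 35 mm from the dish's centre while the dish is off the mat (height (world z) of dish above 0.015 m and horizontal distance between ball_middle_center and dish_centre above 0.035 m).
It fails at once if the dish is tipped by more than 12 degrees, or shoved more than 40 mm along while on the mat (angle between dish's own z axis and vertical above 0.21 rad or (height (world z) of dish below 0.015 m and horizontal distance between dish and mat above 0.04 m)).
It fails at once if the small or the large ball is taken or knocked from its seat (distance of any of ball_small_center, ball_large_center from where it was at the start of the episode above 0.015 m).
It fails at once if a bystander is moved or the bell is tipped (distance of any of bell, tin, organizer from where it was at the start of the episode above 0.02 m or angle between bell's own z axis and vertical above 0.3 rad).
It also fails if it takes over 54 s, if anything falls off the work surface, if the arm or the gripper's body presses on something with over 40 N, if the wrist force passes 120 N, or if a joint passes its speed limit or range.

## Working session

There is one attempt and no reset: what is moved stays moved. The work goes in short steps, Python scripts to look and compute and a tool call to move; the robot and the scene stay as the last step left them, time stands still between calls to the robot, and variables do not carry over. Pictures are saved under pics/ and viewed, and the job is handed in when it is done.

Besides the shell and the picture viewer there is one more tool, called after "Emit:" as a command line: name --argument value ..., lists and objects as JSON in quotes. carry_out: Moves the arm, as the interface text tells. Its arguments: {"type":"object","properties":{"targets":{"type":"array"},"squeeze":{"type":"number"}},"required":["targets"]}

```bash
mkdir -p pics; cat > h.py <<'E'
import numpy as np, cv2
from rig import env, get_image
def shot(n,f):
    d=get_image(n); cv2.imwrite('pics/'+f,cv2.cvtColor(d['img'],cv2.COLOR_RGB2BGR)); np.savez('pics/'+f+'.npz',**d); return d
def load(f): return dict(np.load('pics/'+f+'.npz'))
def proj(d,P):
    K=np.array([[d['fx'],0,d['cx']],[0,d['fy'],d['cy']],[0,0,1]],float)
    return cv2.projectPoints(np.atleast_2d(np.array(P,float)),np.array(d['rvec'],float),np.array(d['tvec'],float),K,None)[0][:,0]
def ray(d,uv):
    R=cv2.Rodrigues(np.array(d['rvec'],float))[0];t=np.array(d['tvec'],float).ravel()
    v=R.T@np.array([(uv[0]-d['cx'])/d['fx'],(uv[1]-d['cy'])/d['fy'],1]); return -R.T@t,v
def atz(d,uv,z):
    c,v=ray(d,uv); return c+v*(z-c[2])/v[2]
E
python3 - <<'E'
from h import *
for n in('top','side'):
    d=shot(n,n+'0.png'); print(n,ray(d,(320,240)),d['fx'])
s=env.observe(); print(s)
E
```

```text
top (array([0.41362721, 0.01796462, 0.95691397]), array([ 0.18543254, -0.02802859, -0.98237091])) 484.7593895044344
side (array([0.21107322, 0.56881362, 0.5010725 ]), array([ 0.46249479, -0.69316207, -0.5531742 ])) 493.345989671849
{'time_s': 0.1, 'q': array([-8.89980490e+01,  2.18366244e+01,  7.43813588e+01,  5.87574327e-04,
        8.38569686e+01, -1.23384861e+01]), 'qvel': array([-0.05820906, -0.0737233 , -0.08104164,  0.08941074,  0.0942252 ,
       -0.05432797]), 'joint_efforts': array([ 3.31707422e-03, -4.49226952e+01, -2.31655294e+01, -1.92928901e-04,
        3.70090929e-03, -1.56820690e-08]), 'position': array([ 0.12687558, -0.53491569,  0.25277265]), 'tool_rot': array([[-9.73016527e-01, -1.26803439e-05,  2.30735429e-01],
       [-2.30735247e-01,  1.30813415e-03, -9.73015691e-01],
       [-2.89494719e-04, -9.99999144e-01, -1.27576195e-03]]), 'ft_force': array([-0.26951575, -1.3562579 , -0.60474978]), 'wrist_torque': array([ 0.00643894,  0.00507589, -0.02554748]), 'grip_width': 0.08555680321685047}
```

View pics/top0.png

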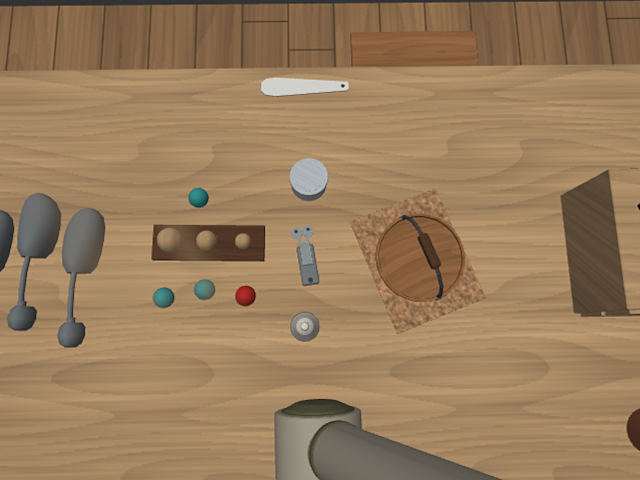

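View pics/side0.png

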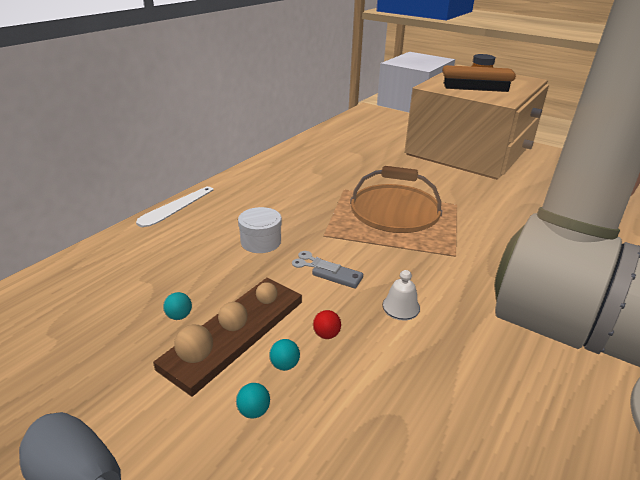

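The top view shows the board at columns 152–265, rows 225–262. The large ball is at (169,239), the middle one at (206,240) and the small one at (243,241). The dish and mat are at about (420,260), the tin is at (309,178), the organizer at (307,260) and the bell at (305,326). I'll zoom in to measure these more closely.

```bash
python3 - <<'E'
from h import *
a=cv2.imread('pics/top0.png')
x=cv2.resize(a[215:270,145:275],None,fx=6,fy=6,interpolation=cv2.INTER_CUBIC); cv2.imwrite('pics/z1.png',x)
x=cv2.resize(a[180:340,345:495],None,fx=3.7,fy=3.7,interpolation=cv2.INTER_CUBIC); cv2.imwrite('pics/z2.png',x)
b=cv2.imread('pics/side0.png')
x=cv2.resize(b[155:265,320:470],None,fx=5,fy=5,interpolation=cv2.INTER_CUBIC); cv2.imwrite('pics/z3.png',x)
x=cv2.resize(b[270:400,150:310],None,fx=4.5,fy=4.5,interpolation=cv2.INTER_CUBIC); cv2.imwrite('pics/z4.png',x)
E
```

```text
(no output)
```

View pics/z1.png

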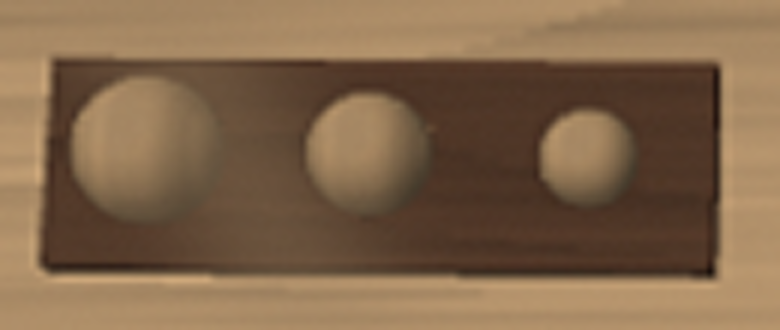

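View pics/z2.png

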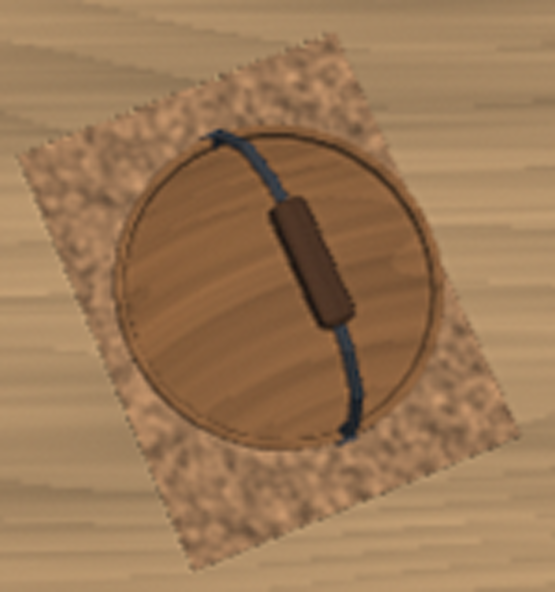

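View pics/z3.png

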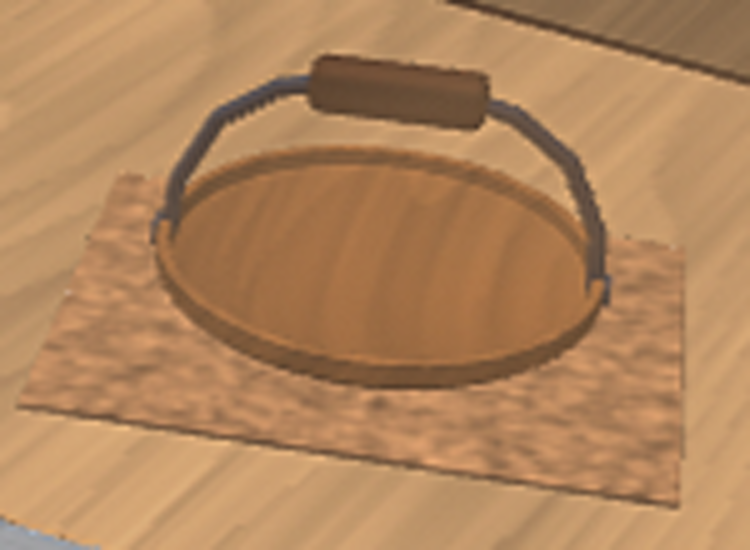

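View pics/z4.png

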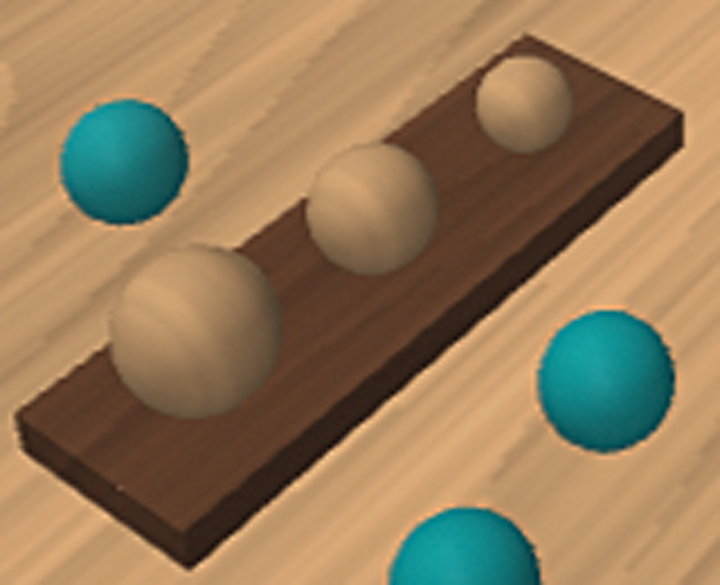

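```bash
cat > m.py <<'E'
from h import *
T=load('top0.png');S=load('side0.png')
def t1(x,y): return (145+(x+.5)/6-.5,215+(y+.5)/6-.5)
def t2(x,y): return (345+(x+.5)/3.7-.5,180+(y+.5)/3.7-.5)
def s3(x,y): return (320+(x+.5)/5-.5,155+(y+.5)/5-.5)
def s4(x,y): return (150+(x+.5)/4.5-.5,270+(y+.5)/4.5-.5)
def tri(a,b):
    A=[];r=[]
    for d,uv in((T,a),(S,b)):
        c,v=ray(d,uv);v/=np.linalg.norm(v);M=np.eye(3)-np.outer(v,v);A.append(M);r.append(M@c)
    X=np.linalg.lstsq(np.vstack(A),np.hstack(r),rcond=None)[0]
    return X.round(4),np.round([proj(T,X)[0]-a,proj(S,X)[0]-b],2).tolist()
if __name__=='__main__':
    for n,a,b,z in(('L',(146,150),(196,331),.037),('M',(368,154),(372,209),.033),('S',(588,158),(524,104),.029)):
        print(n,tri(t1(*a),s4(*b)),atz(T,t1(*a),z),atz(S,s4(*b),z))
    bc=[atz(T,t1(*p),.016) for p in((53,60),(718,64),(715,275),(43,268))]
    print('board',np.mean(bc,0),bc[0]-bc[1],bc[0]-bc[3])
    mt=[atz(T,t2(*p),.004) for p in((335,35),(20,155),(195,570),(520,435))]
    print('mat',np.mean(mt,0),mt[0]-mt[3],mt[1]-mt[2],mt[0]-mt[1],[np.linalg.norm(mt[0]-mt[3]),np.linalg.norm(mt[0]-mt[1])])
    ms=[atz(S,s3(*p),.004) for p in((128,173),(20,407),(680,505),(683,245))]
    print('matS',np.mean(ms,0),ms[0]-ms[3],ms[1]-ms[2])
    print('grip',tri(t2(313,262),s3(400,92)),atz(T,t2(313,262),.102+.005))
    e=[atz(T,t2(*p),.107) for p in((290,200),(338,325))];print(e[0]-e[1])
    f=[atz(T,t2(*p),.037) for p in((215,137),(347,437))];print('feet',f,np.mean(f,0),f[0]-f[1],np.linalg.norm(f[0]-f[1]))
    for n,uv,z in(('tin',(309,177),.053),('bell',(305,326),.05),('org1',(297,230),.02),('org2',(311,284),.02)):print(n,atz(T,uv,z))
    for b in((177,306),(285,354),(253,400),(327,324)): print(atz(S,b,.02))
E
python3 m.py
```

```text
L (array([0.592 , 0.2819, 0.0399]), [[-0.04, -0.05], [0.09, 0.02]]) [0.59247068 0.28267653 0.037     ] [0.59450482 0.28016196 0.037     ]
M (array([0.5906, 0.2121, 0.035 ]), [[-0.04, -0.06], [0.09, 0.02]]) [0.59085958 0.2124043  0.033     ] [0.592355   0.21056227 0.033     ]
S (array([0.5891, 0.142 , 0.0301]), [[-0.03, -0.05], [0.07, 0.02]]) [0.58923495 0.14208287 0.029     ] [0.59008259 0.14106632 0.029     ]
board [0.59002197 0.21110235 0.016     ] [0.00458321 0.21925719 0.        ] [ 0.06936291 -0.00025566  0.        ]
mat [ 0.551878   -0.20107759  0.004     ] [0.22169278 0.08451477 0.        ] [0.22366612 0.08464777 0.        ] [ 0.06544664 -0.17645539  0.        ] [np.float64(0.2372560592547936), np.float64(0.1882013984859741)]
matS [ 0.55182259 -0.20222441  0.004     ] [2.19267410e-01 8.46004422e-02 5.55111512e-17] [ 2.22105099e-01  8.57703124e-02 -5.55111512e-17]
grip (array([ 0.5523, -0.2016,  0.1035]), [[0.11, 0.23], [-0.24, -0.04]]) [ 0.55218576 -0.20055303  0.107     ]
[0.06131804 0.01943372 0.        ]
feet [array([ 0.63120899, -0.17079135,  0.037     ]), array([ 0.47257938, -0.23044655,  0.037     ])] [ 0.55189418 -0.20061895  0.037     ] [0.15862961 0.05965521 0.        ] 0.16947595267897198
tin [0.70924847 0.01111114 0.053     ]
bell [0.42397299 0.02291379 0.05      ]
org1 [0.6112502  0.03624423 0.02      ]
org2 [0.50414072 0.01035102 0.02      ]
[0.68220653 0.23163555 0.02      ]
[0.49799915 0.21380393 0.02      ]
[0.48402002 0.29270105 0.02      ]
[0.48487421 0.13526818 0.02      ]
```

Emit:
carry_out --targets '[[[0, 464, 747, 0, 0, 0, 76], [0, 464, 747, 0, 0, 0, 76], [0, 464, 747, 0, 0, 0, 76], [0, 464, 747, 0, 0, 0, 76], [0, 464, 747, 0, 0, 0, 76], [0, 464, 747, 0, 0, 0, 76], [0, 464, 747, 0, 0, 0, 76], [0, 464, 747, 0, 0, 0, 76], [0, 464, 747, 0, 0, 0, 76], [0, 464, 747, 0, 0, 0, 76], [0, 464, 747, 0, 0, 0, 76], [0, 464, 747, 0, 0, 0, 76], [0, 464, 747, 0, 0, 0, 76], [0, 464, 747, 0, 0, 0, 76], [0, 464, 747, 0, 0, 0, 76], [0, 464, 747, 0, 0, 0, 76], [0, 464, 747, 0, 0, 0, 76], [0, 464, 747, 0, 0, 0, 76], [0, 464, 747, 0, 0, 0, 76], [0, 464, 747, 0, 0, 0, 76]]]' --squeeze 30

```text
time_s: 1.77
position: [0.5671, 0.1749, 0.2529]
tool_rot: [[-0.011, -0.001, 1.0], [-1.0, -0.0, -0.011], [0.0, -1.0, -0.001]]
ft_force: [0.5, -1.0, 0.0]
grip_width: 0.0856
```

Emit:
carry_out --targets '[[[0.2, 24, 36, 0, 0, 0, 0], [0.2, 24, 36, 0, 0, 0, 0], [0.2, 24, 36, -40, 0, 0, 0], [0.2, 24, 36, -80, 0, 0, 0], [0.2, 24, 36, -120, 0, 0, 0], [0.2, 24, 36, -140, 0, 0, 0], [0.2, 24, 36, -140, 0, 0, 0], [0.2, 24, 36, -140, 0, 0, 0]]]'

```text
time_s: 2.43
position: [0.5905, 0.2085, 0.1131]
tool_rot: [[-0.012, -0.002, 1.0], [-1.0, -0.0, -0.012], [0.0, -1.0, -0.002]]
ft_force: [0.3, -0.0, 1.4]
grip_width: 0.0684
```

```bash
python3 - <<'E'
from h import *
s=env.observe(); print(s['position'],s['grip_width'],s['qvel'].round(1))
shot('side','side1.png');shot('top','top1.png')
E
```

```text
[0.59049824 0.2085304  0.11310881] 0.0684108436810658 [ 0.1 -2.5 -2.9 -0.   0.6  0.1]
```

View pics/side1.png

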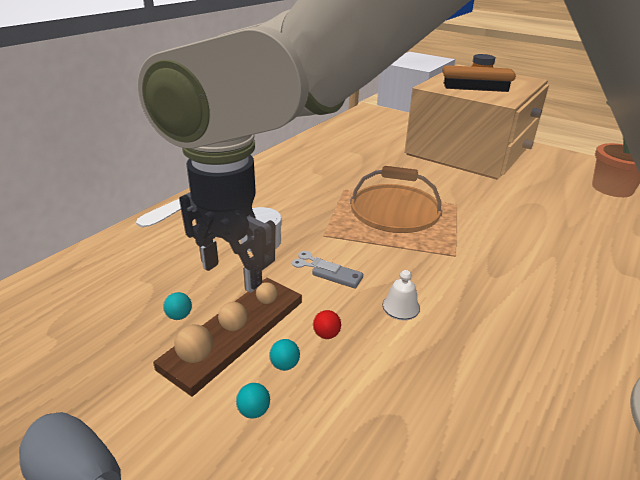

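The fingers, at (208,265) and (255,285), straddle the middle ball at (232,316) along x. I'll correct y by 3 mm, then go down and grip.

Emit:
carry_out --targets '[[[0.2, 0.5, 3, -20, 0, 0, 0], [0.2, 0.5, 3, -40, 0, 0, 0], [0.2, 0.5, 3, -55, 0, 0, 0], [0.2, 0.5, 3, -65, 0, 0, 0], [0.2, 0.5, 3, -67, 0, 0, 0], [0.2, 0.5, 3, -67, 0, 0, 0], [0.4, 0.5, 3, -67, 0, 0, 0], [0.6, 0.5, 3, -67, 0, 0, 0], [0.8, 0.5, 3, -67, 0, 0, 0], [1, 0.5, 3, -67, 0, 0, 0], [1, 0.5, 3, -67, 0, 0, 0], [1, 0.5, 3, -67, 0, 0, 0], [1, 0.5, 3, -67, 0, 0, 0]]]'

```text
time_s: 3.62
position: [0.5913, 0.2119, 0.0477]
tool_rot: [[-0.011, 0.001, 1.0], [-1.0, 0.0, -0.011], [-0.0, -1.0, 0.001]]
ft_force: [-2.1, -0.2, 6.4]
grip_width: 0.0382
```

```bash
python3 - <<'E'
from h import *
d=shot('side','side2.png')
cv2.imwrite('pics/z5.png',cv2.resize(cv2.imread('pics/side2.png')[200:400,150:310],None,fx=3,fy=3))
E
```

```text
(no output)
```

View pics/z5.png

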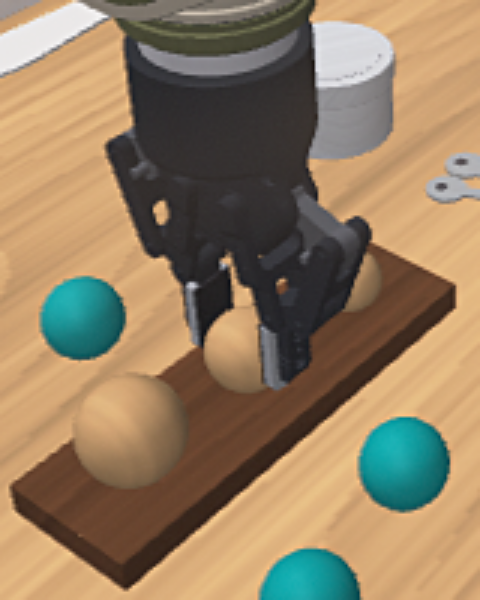

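The grip reads 38.2 mm, with a slight upward force. The pads may be holding a little above the ball's equator, so I'll regrip 5 mm lower.

Emit:
carry_out --targets '[[[0.2, 0, 0, 0, 0, 0, 0], [0.2, 0, 0, 0, 0, 0, 0], [0.2, 0, 0, 0, 0, 0, 0], [0.2, 0, 0, -5, 0, 0, 0], [0.2, 0, 0, -5, 0, 0, 0], [0.4, 0, 0, -5, 0, 0, 0], [0.6, 0, 0, -5, 0, 0, 0], [1, 0, 0, -5, 0, 0, 0], [1, 0, 0, -5, 0, 0, 0], [1, 0, 0, -5, 0, 0, 0], [1, 0, 0, -5, 0, 0, 0]]]'

```text
time_s: 4.58
position: [0.5911, 0.2117, 0.0415]
tool_rot: [[-0.012, 0.0, 1.0], [-1.0, 0.0, -0.012], [-0.0, -1.0, 0.0]]
ft_force: [-0.7, -0.3, 0.9]
grip_width: 0.0385
```

Emit:
carry_out --targets '[[[1, 0, 0, 5, 0, 0, 0], [1, 0, 0, 15, 0, 0, 0], [1, 0, 0, 30, 0, 0, 0], [1, 0, 0, 50, 0, 0, 0], [1, 0, 0, 80, 0, 0, 0], [1, 0, 0, 110, 0, 0, 0], [1, 0, 0, 140, 0, 0, 0], [1, 0, 0, 150, 0, 0, 0], [1, 0, 0, 150, 0, 0, 0]]]'

```text
time_s: 5.33
position: [0.592, 0.2119, 0.195]
tool_rot: [[-0.011, 0.006, 1.0], [-1.0, 0.001, -0.011], [-0.001, -1.0, 0.006]]
ft_force: [0.6, -0.1, 0.4]
grip_width: 0.0379
```

```bash
python3 - <<'E'
from h import *
d=shot('side','side3.png')
cv2.imwrite('pics/z6.png',cv2.resize(cv2.imread('pics/side3.png')[100:400,130:330],None,fx=2,fy=2))
s=env.observe();print(s['position'],s['grip_width'],s['ft_force'])
E
```

```text
[0.59119788 0.21177562 0.19237808] 0.03819207958783603 [-0.71961099  0.40278937 -0.24445343]
```

View pics/z6.png

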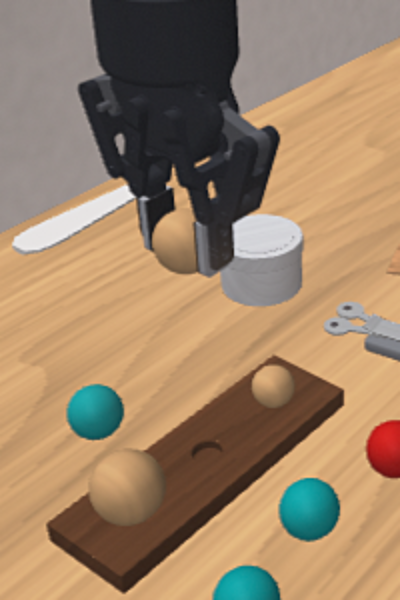

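The ball is held at z≈0.185 (about (183,243) in the crop), its seat is empty and the other two balls are still in place. Now I'll work out the pre-place pose.

```bash
python3 - <<'E'
from h import *
from scipy.spatial.transform import Rotation as R
s=env.observe();print(s['position'])
th=np.radians(20.8);xd=np.array([np.cos(th),np.sin(th),0]);yd=np.array([-np.sin(th),np.cos(th),0])
C=np.array([.552,-.2013,0])
Rt=R.from_rotvec(-np.radians(20)*xd)*R.from_euler('z',21.4,degrees=True)
print('rv',Rt.as_rotvec(degrees=True))
ty=Rt.apply([0,0,-1]);print(ty)
ball=C+.040*yd+[0,0,.0425]
tcp=ball-.007*ty;print('tcp',tcp,'pre100',tcp-.1*ty)
cmd=np.array([.591,.2117,.1915]);print('shift pre',(tcp-.1*ty-cmd)*1e3,'advance',ty*100)
E
```

```text
[0.59119788 0.21177562 0.19237808]
rv [-19.80403776  -3.52763641  21.18125418]
[ 0.12145373 -0.31972921 -0.93969262]
tcp [ 0.53694555 -0.16166887  0.04907785] pre100 [ 0.52480017 -0.12969595  0.14304711]
shift pre [ -66.19982805 -341.39594728  -48.45288958] advance [ 12.14537342 -31.97292118 -93.96926208]
```

Emit:
carry_out --targets '[[[1, -2, -10, 0, 0, 0, 0], [1, -7, -35, 0, -2, 0, 2], [1, -13, -65, 0, -4, -1, 4], [1, -19, -95, 0, -6, -1, 6], [1, -25, -130, 0, -8, -1, 8], [1, -32, -165, 0, -10, -2, 11], [1, -39, -200, -5, -12, -2, 13], [1, -46, -235, -10, -14, -2.5, 15], [1, -52, -270, -20, -16, -3, 17], [1, -58, -300, -30, -18, -3, 19], [1, -63, -325, -40, -19, -3.4, 20], [1, -65, -335, -46, -19.8, -3.5, 21.2], [1, -66, -341, -48, -19.8, -3.5, 21.2], [1, -66, -341, -48, -19.8, -3.5, 21.2], [1, -66, -341, -48, -19.8, -3.5, 21.2]]]'

```text
time_s: 6.63
position: [0.5248, -0.1291, 0.1429]
tool_rot: [[0.333, 0.12, 0.935], [-0.879, -0.319, 0.354], [0.341, -0.94, -0.001]]
ft_force: [-0.0, -0.1, 0.2]
grip_width: 0.0385
```

```bash
python3 - <<'E'
from h import *
d=shot('side','side4.png')
cv2.imwrite('pics/z7.png',cv2.resize(cv2.imread('pics/side4.png')[50:290,280:540],None,fx=2.5,fy=2.5))
s=env.observe();print(s['position'],s['grip_width'],s['tool_rot'].round(3).tolist(),s['qvel'].round(1))
E
```

```text
[ 0.52516405 -0.12881784  0.14322827] 0.03817413454836326 [[0.333, 0.121, 0.935], [-0.879, -0.319, 0.354], [0.341, -0.94, -0.0]] [ 0.7 -0.4 -0.4 -0.2 -0.1  0. ]
```

View pics/z7.png

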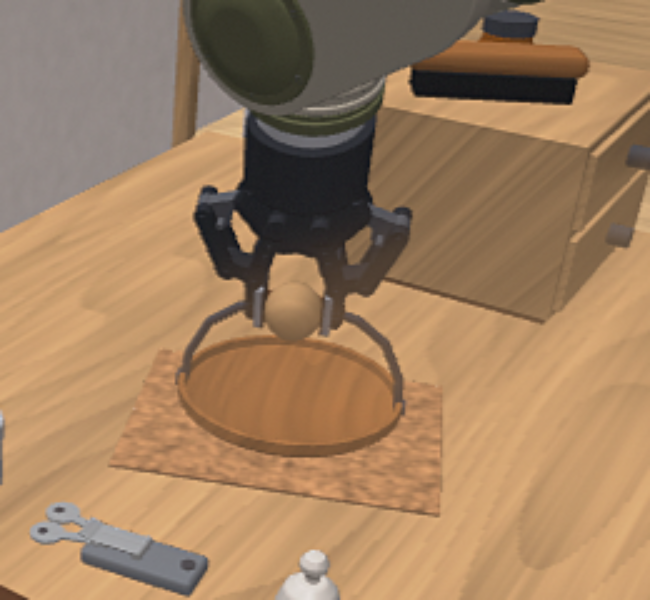

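The ball, at crop (293,312), hangs over the near side of the dish, in the frame of the handle. I'll go down along the tool axis.

Emit:
carry_out --targets '[[[1, 2, -7, -20, 0, 0, 0], [1, 5, -14, -42, 0, 0, 0], [1, 8, -21, -62, 0, 0, 0], [1, 10, -26, -76, 0, 0, 0], [1, 11, -30, -86, 0, 0, 0], [1, 12, -32, -92, 0, 0, 0], [1, 12, -32, -94, 0, 0, 0], [1, 12, -32, -94, 0, 0, 0], [1, 12, -32, -94, 0, 0, 0]]]'

```text
time_s: 7.43
position: [0.5374, -0.161, 0.0501]
tool_rot: [[0.333, 0.122, 0.935], [-0.878, -0.32, 0.355], [0.343, -0.939, 0.001]]
ft_force: [-0.4, 0.7, 0.2]
grip_width: 0.0382
```

```bash
python3 - <<'E'
from h import *
d=shot('side','side5.png')
cv2.imwrite('pics/z8.png',cv2.resize(cv2.imread('pics/side5.png')[80:270,300:500],None,fx=3,fy=3))
d=shot('top','top5.png')
s=env.observe();print(s['position'],s['grip_width'],s['ft_force'])
E
```

```text
[ 0.53736251 -0.16107663  0.05013817] 0.038474042709986556 [-0.64748578 -0.41933645  0.13839797]
```

View pics/z8.png

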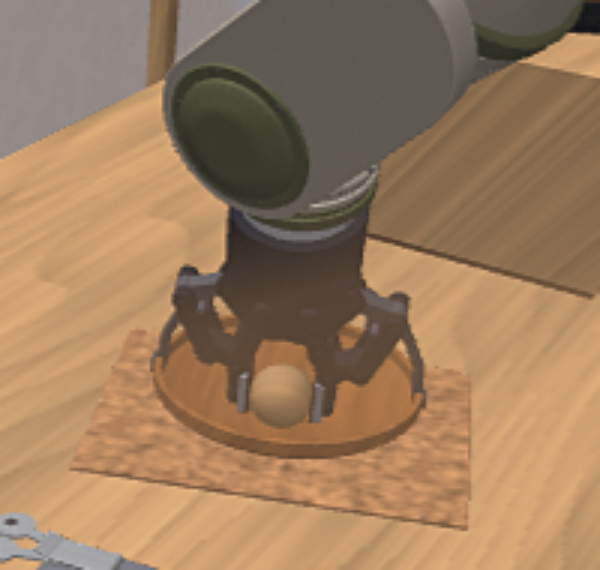

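There's no contact yet. I'll go 2 mm lower and open gradually.

Emit:
carry_out --targets '[[[1, 0, 0, -2, 0, 0, 0], [1, 0, 0, -2, 0, 0, 0], [0.52, 0, 0, -2, 0, 0, 0], [0.48, 0, 0, -2, 0, 0, 0], [0.45, 0, 0, -2, 0, 0, 0], [0.42, 0, 0, -2, 0, 0, 0], [0.4, 0, 0, -2, 0, 0, 0], [0.38, 0, 0, -2, 0, 0, 0], [0.38, 0, 0, -2, 0, 0, 0], [0.38, 0, 0, -2, 0, 0, 0], [0.38, 0, 0, -2, 0, 0, 0], [0.38, 0, 0, -2, 0, 0, 0]]]'

```text
time_s: 8.53
position: [0.5371, -0.1613, 0.0473]
tool_rot: [[0.333, 0.121, 0.935], [-0.879, -0.32, 0.354], [0.342, -0.94, -0.0]]
ft_force: [-0.5, 1.0, 0.9]
grip_width: 0.0531
```

```bash
python3 - <<'E'
from h import *
d=shot('side','side6.png')
cv2.imwrite('pics/z9.png',cv2.resize(cv2.imread('pics/side6.png')[80:270,300:500],None,fx=3,fy=3))
s=env.observe();print(s['position'],s['grip_width'],s['ft_force'])
E
```

```text
[ 0.53708345 -0.16125929  0.04733448] 0.05287662700416983 [0.22055489 0.90878333 0.83692186]
```

View pics/z9.png

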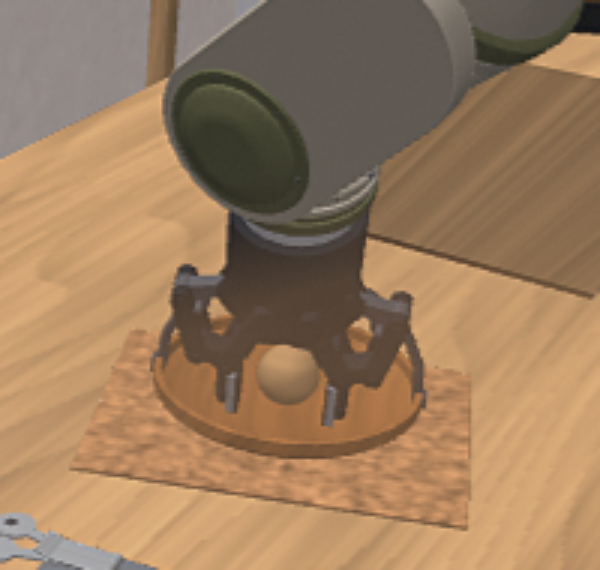

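The ball is loose and has rolled inward, to crop (287,375). I'll retract along the tool axis.

Emit:
carry_out --targets '[[[0.36, -1, 2, 6, 0, 0, 0], [0.36, -2, 5, 15, 0, 0, 0], [0.36, -4, 10, 30, 0, 0, 0], [0.36, -7, 18, 53, 0, 0, 0], [0.36, -10, 27, 80, 0, 0, 0], [0.36, -14, 37, 110, 0, 0, 0], [0.2, -18, 48, 141, 0, 0, 0], [0.2, -18, 48, 170, 0, 0, 0]]]'

```text
time_s: 9.25
position: [0.5181, -0.1112, 0.2199]
tool_rot: [[0.334, 0.122, 0.935], [-0.878, -0.319, 0.356], [0.342, -0.94, 0.001]]
ft_force: [1.3, -0.6, -0.1]
grip_width: 0.0686
```

```bash
python3 - <<'E'
from h import *
s=env.observe();print(s['position'],s['grip_width'],s['ft_force'])
from scipy.spatial.transform import Rotation as R
R0=R.from_matrix(s['tool_rot'])
a=np.radians(-69.2); z=np.array([np.cos(a),np.sin(a),0]);y=np.array([0,0,-1.]);x=np.cross(y,z)
rv=(R.from_matrix(np.c_[x,y,z])*R0.inv()).as_rotvec(degrees=True);print(rv,np.linalg.norm(rv))
print((np.array([.552,-.2013,.19])-s['position'])*1e3)
E
```

```text
[ 0.51807511 -0.11123645  0.2199392 ] 0.06857989359655267 [ 1.25597031 -0.60624891 -0.11596187]
[ 20.24293365  -9.03423226 -89.04897987] 91.76663081375199
[ 33.92488849 -90.06355312 -29.93920138]
```

Emit:
carry_out --targets '[[[0.2, 3, -7, 0, 1.4, -0.6, -6], [0.2, 6, -15, 0, 2.8, -1.2, -12.5], [0.2, 9, -23, 0, 4.2, -1.9, -18.5], [0.2, 12, -31, 0, 5.6, -2.5, -24.7], [0.2, 15, -40, 0, 7, -3.1, -30.8], [0.2, 18, -48, 0, 8.4, -3.8, -37], [0.2, 21, -56, 0, 9.8, -4.4, -43], [0.2, 24, -64, 0, 11.2, -5, -49.4], [0.2, 27, -72, 0, 12.6, -5.6, -55.5], [0.2, 30, -80, -5, 14, -6.2, -61.6], [0.2, 33, -88, -10, 15.4, -6.9, -68], [0.2, 34, -90, -20, 16.8, -7.5, -74], [0.2, 34, -90, -28, 18.2, -8.2, -80], [0.2, 34, -90, -28, 19.5, -8.7, -86], [0.2, 34, -90, -28, 20.2, -9, -89], [0.2, 34, -90, -28, 20.2, -9, -89], [0.2, 34, -90, -28, 20.2, -9, -89], [0.2, 34, -90, -28, 20.2, -9, -89]]]'

```text
time_s: 10.75
position: [0.5531, -0.2029, 0.1899]
tool_rot: [[-0.934, -0.001, 0.357], [-0.357, 0.0, -0.934], [0.001, -1.0, -0.001]]
ft_force: [0.3, -0.3, 0.8]
grip_width: 0.0682
```

```bash
python3 - <<'E'
from h import *
d=shot('side','side7.png')
cv2.imwrite('pics/z10.png',cv2.resize(cv2.imread('pics/side7.png')[80:270,300:500],None,fx=3,fy=3))
d=shot('top','top7.png')
cv2.imwrite('pics/z11.png',cv2.resize(cv2.imread('pics/top7.png')[180:340,345:495],None,fx=3.7,fy=3.7))
s=env.observe();print(s['position'],s['grip_width'],s['tool_rot'].round(3).tolist(),s['time_s'])
E
```

```text
[ 0.55312858 -0.20294733  0.18966612] 0.0682044718752753 [[-0.934, -0.001, 0.356], [-0.356, 0.001, -0.934], [0.001, -1.0, -0.001]] 10.85
```

View pics/z10.png

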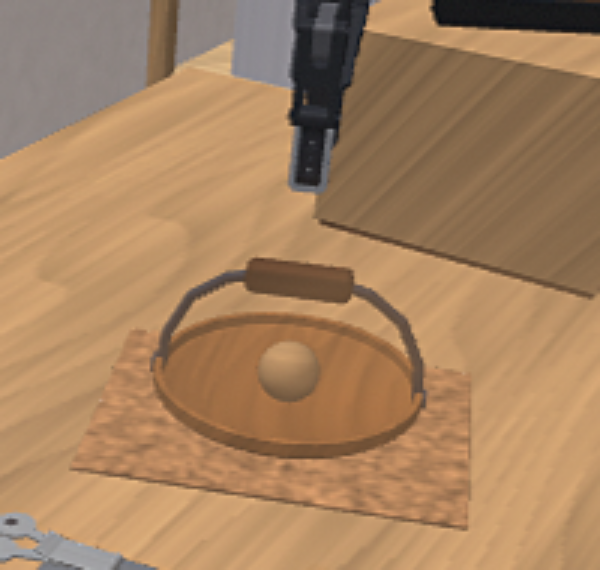

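View pics/z11.png

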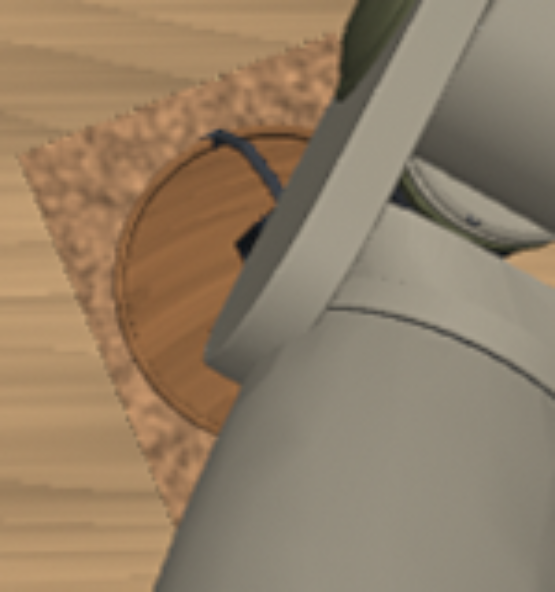

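The dish is undisturbed, and the ball, at crop (288,371), looks about central. I'll check that in numbers.

```bash
python3 - <<'E'
from h import *
d=load('side7.png.npz'[:-4]); uv=(300+288.5/3-.5,80+371.5/3-.5)
print(atz(d,uv,.034))
g=(300+300/3-.5,80+281/3-.5); print('grip',atz(d,g,.102))
print(env.observe()['position'])
E
```

```text
[ 0.55615919 -0.20995388  0.034     ]
grip [ 0.55301474 -0.20392047  0.102     ]
[ 0.55312858 -0.20294733  0.18966612]
```

Emit:
carry_out --targets '[[[0.3, -1, 1, -15, 0, 0, 0], [0.3, -1, 1, -35, 0, 0, 0], [0.3, -1, 1, -55, 0, 0, 0], [0.3, -1, 1, -70, 0, 0, 0], [0.3, -1, 1, -80, 0, 0, 0], [0.3, -1, 1, -84, 0, 0, 0], [0.3, -1, 1, -85, 0, 0, 0], [0.3, -1, 1, -85, 0, 0, 0], [0.3, -1, 1, -85, 0, 0, 0], [0.3, -1, 1, -85, 0, 0, 0]]]'

```text
time_s: 11.68
position: [0.5524, -0.2024, 0.1052]
tool_rot: [[-0.935, -0.0, 0.355], [-0.355, 0.0, -0.935], [0.0, -1.0, -0.0]]
ft_force: [-0.4, -0.8, 0.3]
grip_width: 0.0597
```

```bash
python3 - <<'E'
from h import *
d=shot('side','side8.png')
cv2.imwrite('pics/z12.png',cv2.resize(cv2.imread('pics/side8.png')[80:270,300:500],None,fx=3,fy=3))
s=env.observe();print(s['position'],s['grip_width'],s['ft_force'])
E
```

```text
[ 0.55236779 -0.20241057  0.10507979] 0.05983428340901421 [0.07292296 0.66503366 1.03387183]
```

View pics/z12.png

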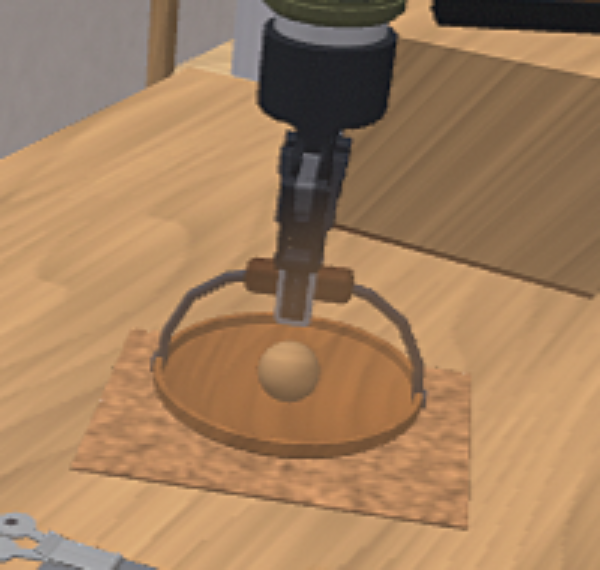

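The jaws straddle the grip at crop (297,280), and the ball hasn't moved since the last picture. I'll close gently.

Emit:
carry_out --targets '[[[0.5, 0, 0, 1, 0, 0, 0], [0.6, 0, 0, 1, 0, 0, 0], [0.68, 0, 0, 1, 0, 0, 0], [0.72, 0, 0, 1, 0, 0, 0], [0.75, 0, 0, 1, 0, 0, 0], [0.77, 0, 0, 1, 0, 0, 0], [0.79, 0, 0, 1, 0, 0, 0], [0.81, 0, 0, 1, 0, 0, 0], [0.84, 0, 0, 1, 0, 0, 0], [0.9, 0, 0, 1, 0, 0, 0], [1, 0, 0, 1, 0, 0, 0], [1, 0, 0, 1, 0, 0, 0], [1, 0, 0, 1, 0, 0, 0], [1, 0, 0, 1, 0, 0, 0], [1, 0, 0, 1, 0, 0, 0], [1, 0, 0, 1, 0, 0, 0]]]' --squeeze 60

```text
time_s: 13.07
position: [0.5521, -0.2023, 0.1053]
tool_rot: [[-0.935, -0.002, 0.355], [-0.355, 0.001, -0.935], [0.001, -1.0, -0.001]]
ft_force: [-1.5, 0.9, 0.0]
grip_width: 0.0171
```

```bash
python3 - <<'E'
from h import *
d=shot('side','side9.png')
cv2.imwrite('pics/z13.png',cv2.resize(cv2.imread('pics/side9.png')[80:270,300:500],None,fx=3,fy=3))
s=env.observe();print(s['position'],s['grip_width'],s['ft_force'],s['wrist_torque'])
E
```

```text
[ 0.55206327 -0.20229166  0.10524353] 0.017228093802676165 [-0.01069992  1.29639366  0.56240308] [0.19460755 0.1556262  0.02735027]
```

View pics/z13.png

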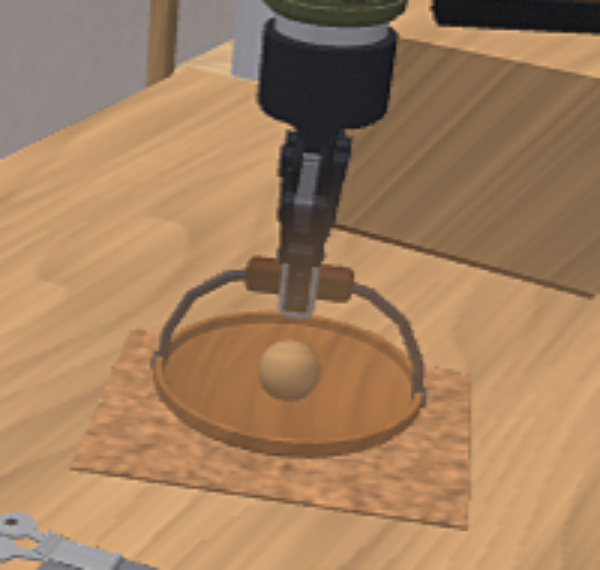

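The handle is gripped and the dish and ball haven't moved. Now a slow vertical lift.

Emit:
carry_out --targets '[[[1, 0, 0, 0.5, 0, 0, 0], [1, 0, 0, 1.5, 0, 0, 0], [1, 0, 0, 3, 0, 0, 0], [1, 0, 0, 5, 0, 0, 0], [1, 0, 0, 7, 0, 0, 0], [1, 0, 0, 9, 0, 0, 0], [1, 0, 0, 12, 0, 0, 0], [1, 0, 0, 15, 0, 0, 0], [1, 0, 0, 18, 0, 0, 0], [1, 0, 0, 21, 0, 0, 0], [1, 0, 0, 24, 0, 0, 0], [1, 0, 0, 27, 0, 0, 0], [1, 0, 0, 30, 0, 0, 0], [1, 0, 0, 32, 0, 0, 0], [1, 0, 0, 34, 0, 0, 0], [1, 0, 0, 35, 0, 0, 0], [1, 0, 0, 35, 0, 0, 0], [1, 0, 0, 35, 0, 0, 0]]]'

```text
time_s: 14.62
position: [0.5521, -0.2022, 0.1402]
tool_rot: [[-0.935, -0.002, 0.355], [-0.355, 0.001, -0.935], [0.001, -1.0, -0.002]]
ft_force: [-0.6, -0.5, -3.3]
grip_width: 0.017
```

```bash
python3 - <<'E'
from h import *
d=shot('side','side10.png')
cv2.imwrite('pics/z14.png',cv2.resize(cv2.imread('pics/side10.png')[80:270,300:500],None,fx=3,fy=3))
s=env.observe();print(s['position'],s['grip_width'],s['ft_force'],s['wrist_torque'])
E
```

```text
[ 0.5520238  -0.20223549  0.14019262] 0.01688855038093713 [ 0.20602873 -0.32784443 -2.9054424 ] [0.02210517 0.01952577 0.04079508]
```

View pics/z14.png

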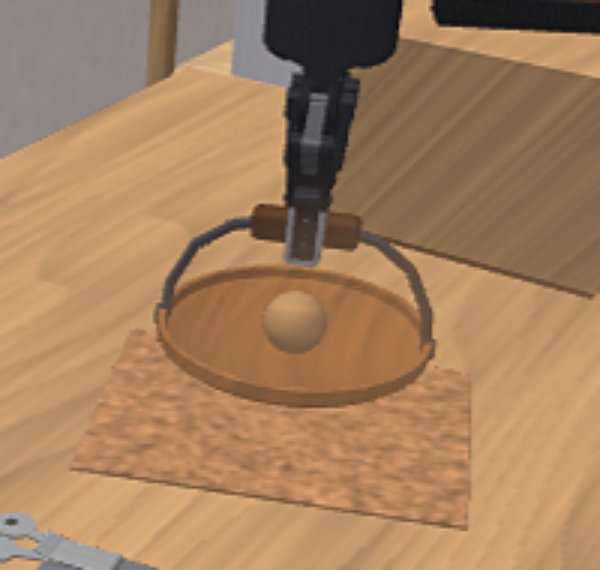

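The dish hangs level 35 mm up with the ball central at crop (295,322), and −3.1 N on the wrist agrees with its weight. I'll lift the remaining 45 mm.

Emit:
carry_out --targets '[[[1, 0, 0, 0.5, 0, 0, 0], [1, 0, 0, 2, 0, 0, 0], [1, 0, 0, 4, 0, 0, 0], [1, 0, 0, 7, 0, 0, 0], [1, 0, 0, 10, 0, 0, 0], [1, 0, 0, 13, 0, 0, 0], [1, 0, 0, 16, 0, 0, 0], [1, 0, 0, 19, 0, 0, 0], [1, 0, 0, 22, 0, 0, 0], [1, 0, 0, 25, 0, 0, 0], [1, 0, 0, 28, 0, 0, 0], [1, 0, 0, 31, 0, 0, 0], [1, 0, 0, 34, 0, 0, 0], [1, 0, 0, 37, 0, 0, 0], [1, 0, 0, 40, 0, 0, 0], [1, 0, 0, 42, 0, 0, 0], [1, 0, 0, 44, 0, 0, 0], [1, 0, 0, 45, 0, 0, 0], [1, 0, 0, 45, 0, 0, 0], [1, 0, 0, 45, 0, 0, 0]]]'

```text
time_s: 16.33
position: [0.5521, -0.2022, 0.1853]
tool_rot: [[-0.935, -0.002, 0.355], [-0.355, 0.001, -0.935], [0.001, -1.0, -0.002]]
ft_force: [-0.1, -0.3, -2.3]
grip_width: 0.0172
```

Emit:
carry_out --targets '[[[1, 0, 0, 0, 0, 0, 0.3], [1, 0, 0, 0, 0, 0, 1], [1, 0, 0, 0, 0, 0, 2], [1, 0, 0, 0, 0, 0, 3.5], [1, 0, 0, 0, 0, 0, 5], [1, 0, 0, 0, 0, 0, 7], [1, 0, 0, 0, 0, 0, 9], [1, 0, 0, 0, 0, 0, 11], [1, 0, 0, 0, 0, 0, 13], [1, 0, 0, 0, 0, 0, 15], [1, 0, 0, 0, 0, 0, 17], [1, 0, 0, 0, 0, 0, 19], [1, 0, 0, 0, 0, 0, 21], [1, 0, 0, 0, 0, 0, 23], [1, 0, 0, 0, 0, 0, 25], [1, 0, 0, 0, 0, 0, 27], [1, 0, 0, 0, 0, 0, 28.5], [1, 0, 0, 0, 0, 0, 29.5], [1, 0, 0, 0, 0, 0, 30], [1, 0, 0, 0, 0, 0, 30]]]'

```text
time_s: 18.0
position: [0.552, -0.2022, 0.1853]
tool_rot: [[-0.632, -0.002, 0.775], [-0.775, 0.0, -0.632], [0.001, -1.0, -0.002]]
ft_force: [0.2, 0.5, -3.6]
grip_width: 0.0174
```

```bash
python3 - <<'E'
from h import *
d=shot('side','side11.png')
cv2.imwrite('pics/z15.png',cv2.resize(cv2.imread('pics/side11.png')[80:270,300:500],None,fx=3,fy=3))
s=env.observe();print(s['position'],s['grip_width'],s['ft_force'],s['wrist_torque'],s['q'])
E
```

```text
[ 0.55208144 -0.20225541  0.18529421] 0.016847034592306805 [ 0.09477882 -0.79331966 -3.38568936] [ 0.00113182  0.01533338 -0.00152819] [-3.16271902e+01  2.87575069e+01  7.44025366e+01 -5.24637356e-02
  7.69352854e+01  7.60869324e+00]
```

View pics/z15.png

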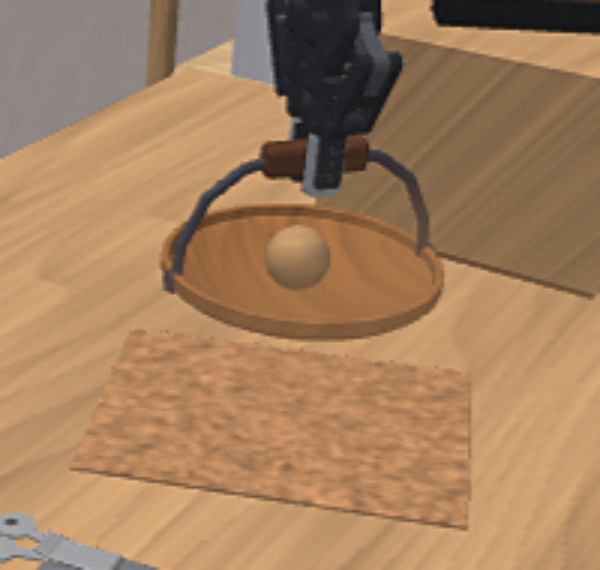

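The dish has turned 30°. It is level, and the ball, at crop (298,257), is still central. I'll turn the remaining 60°.

Emit:
carry_out --targets '[[[1, 0, 0, 0, 0, 0, 0.3], [1, 0, 0, 0, 0, 0, 1], [1, 0, 0, 0, 0, 0, 2], [1, 0, 0, 0, 0, 0, 3.5], [1, 0, 0, 0, 0, 0, 5], [1, 0, 0, 0, 0, 0, 7], [1, 0, 0, 0, 0, 0, 9], [1, 0, 0, 0, 0, 0, 11], [1, 0, 0, 0, 0, 0, 13], [1, 0, 0, 0, 0, 0, 15], [1, 0, 0, 0, 0, 0, 17], [1, 0, 0, 0, 0, 0, 19], [1, 0, 0, 0, 0, 0, 21], [1, 0, 0, 0, 0, 0, 23], [1, 0, 0, 0, 0, 0, 25], [1, 0, 0, 0, 0, 0, 27], [1, 0, 0, 0, 0, 0, 28.5], [1, 0, 0, 0, 0, 0, 29.5], [1, 0, 0, 0, 0, 0, 30], [1, 0, 0, 0, 0, 0, 30]]]'

```text
time_s: 19.72
position: [0.5521, -0.2022, 0.1853]
tool_rot: [[-0.16, -0.002, 0.987], [-0.987, -0.001, -0.16], [0.001, -1.0, -0.001]]
ft_force: [-0.0, -0.4, -2.8]
grip_width: 0.0171
```

Emit:
carry_out --targets '[[[1, 0, 0, 0, 0, 0, 0.3], [1, 0, 0, 0, 0, 0, 1], [1, 0, 0, 0, 0, 0, 2], [1, 0, 0, 0, 0, 0, 3.5], [1, 0, 0, 0, 0, 0, 5], [1, 0, 0, 0, 0, 0, 7], [1, 0, 0, 0, 0, 0, 9], [1, 0, 0, 0, 0, 0, 11], [1, 0, 0, 0, 0, 0, 13], [1, 0, 0, 0, 0, 0, 15], [1, 0, 0, 0, 0, 0, 17], [1, 0, 0, 0, 0, 0, 19], [1, 0, 0, 0, 0, 0, 21], [1, 0, 0, 0, 0, 0, 23], [1, 0, 0, 0, 0, 0, 25], [1, 0, 0, 0, 0, 0, 27], [1, 0, 0, 0, 0, 0, 28.5], [1, 0, 0, 0, 0, 0, 29.5], [1, 0, 0, 0, 0, 0, 30], [1, 0, 0, 0, 0, 0, 30]]]'

```text
time_s: 21.38
position: [0.5521, -0.2023, 0.1853]
tool_rot: [[0.355, -0.001, 0.935], [-0.935, -0.002, 0.355], [0.001, -1.0, -0.001]]
ft_force: [-0.1, 0.3, -2.2]
grip_width: 0.0169
```

Emit:
carry_out --targets '[[[1, 0, 0, 0, 0, 0, 0], [1, 0, 0, 0, 0, 0, 0], [1, 0, 0, 0, 0, 0, 0], [1, 0, 0, 0, 0, 0, 0], [1, 0, 0, 0, 0, 0, 0], [1, 0, 0, 0, 0, 0, 0], [1, 0, 0, 0, 0, 0, 0], [1, 0, 0, 0, 0, 0, 0], [1, 0, 0, 0, 0, 0, 0], [1, 0, 0, 0, 0, 0, 0], [1, 0, 0, 0, 0, 0, 0], [1, 0, 0, 0, 0, 0, 0], [1, 0, 0, 0, 0, 0, 0], [1, 0, 0, 0, 0, 0, 0]]]'

```text
time_s: 22.55
position: [0.5521, -0.2023, 0.1853]
tool_rot: [[0.355, -0.001, 0.935], [-0.935, -0.002, 0.355], [0.001, -1.0, -0.001]]
ft_force: [-0.9, 0.4, -2.7]
grip_width: 0.017
```

```bash
python3 - <<'E'
from h import *
d=shot('side','side12.png')
cv2.imwrite('pics/z16.png',cv2.resize(cv2.imread('pics/side12.png')[80:270,300:500],None,fx=3,fy=3))
shot('top','top12.png')
s=env.observe();print(s['position'],s['grip_width'],s['ft_force'],s['wrist_torque'],s['tool_rot'].round(3).tolist(),s['time_s'])
E
```

```text
[ 0.55206618 -0.20227276  0.18531139] 0.017134330602486817 [-0.06123626  0.02483967 -2.49370963] [ 0.01548304  0.05450991 -0.03129016] [[0.355, -0.001, 0.935], [-0.935, -0.002, 0.355], [0.001, -1.0, -0.002]] 22.65
```

View pics/z16.png

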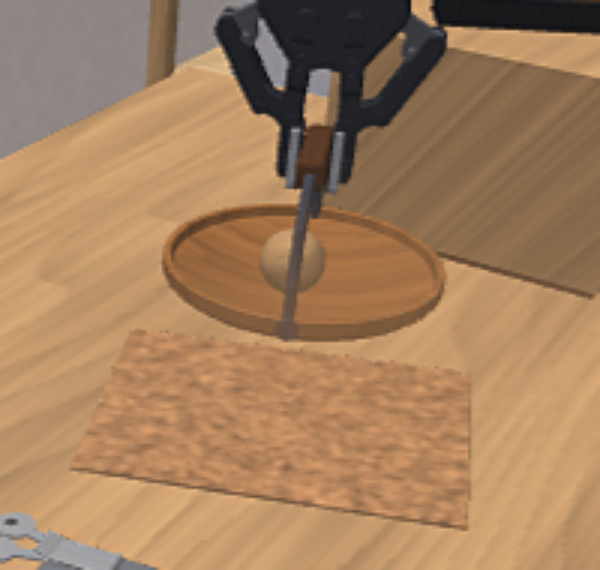

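View pics/top12.png

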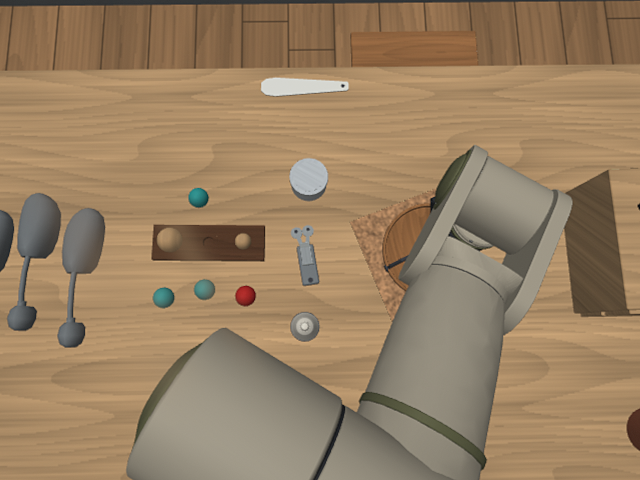

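```bash
python3 - <<'E'
from h import *
d=load('side12.png'); print('ball',atz(d,(300+293.5/3-.5,80+261.5/3-.5),.114))
for x,y in((0,0),):
    a=np.linspace(0,2*np.pi,60); P=np.c_[.552+.086*np.cos(a),-.2022+.086*np.sin(a),np.full(60,.0835+.0325)]
    q=proj(d,P); print('rim px crop',((q.min(0)-[300,80])*3),((q.max(0)-[300,80])*3))
im=d['img'].copy()
cv2.polylines(im,[np.round(q*8).astype(np.int32)],True,(0,0,255),1,shift=3)
cv2.imwrite('pics/z17.png',cv2.resize(im[130:200,340:460,::-1],None,fx=5,fy=5))
E
```

```text
ball [ 0.5584856  -0.20306422  0.114     ]
rim px crop [160.88586001 204.63544619] [444.23467179 325.53550398]
```

View pics/z17.png

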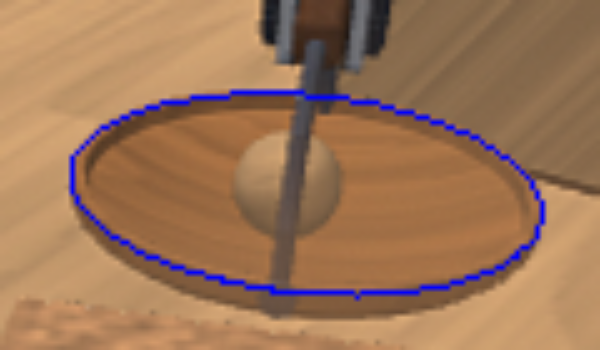

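The level rim drawn at 80 mm above the mat matches the picture, and the ball is about 6.5 mm off centre, well inside the 22 mm limit. Everything is still, so I'll hand it in.

```bash
python3 -c "
from rig import env
print(env.close_job())"
```

```text
the job is handed in; nothing more can be done
None
```

The job is handed in after about 22.7 s of the 54 s allowed; no verdict was reported. I set the middle ball in the dish from its open side, where it rolled to the middle. Then I lifted the dish by its handle and turned it a quarter turn in the air.

**Last checks before handing in**
- **Dish:** it was still and level, about 80 mm above the mat and within about 1 mm of its centre. A level rim drawn at that height matched the picture. The tool had turned 90° since gripping the handle, in line with the mat, and the picture shows the dish turned with it.
- **Grip:** the fingers were at 17.1 mm on the 18 mm handle with a 60 N squeeze. The wrist read about 2.5 to 3 N, which fits the dish and ball.
- **Ball:** it was loose, about 6.5 mm from the dish's centre by the side camera (limit 22 mm). That camera is good to about 2 mm, and a handle leg partly hid the ball.
- **Other items:** the small and large balls, bell, tin and organizer looked unmoved in the top view; I did not remeasure them.

**What didn't go as planned:** my first grip on the ball was slightly high, so I regripped 5 mm lower before lifting. The side and top cameras disagreed by about 1 to 3 mm, and I took values between the two.

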